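Set up the folding splash shield and hold it plumb

TASK

The folding splash shield lies on its face with its leg caught flat against its back: press the catch fully down so that the leg springs loose, then swing the leg over centre until it snaps home against its stop. Next raise the shield by its T-grip about its bottom rail, without dragging it from its place, and finish while still holding the grip: plumb upright, bottom rail down on the bench, not leaning back on the leg, so that I can clamp it there. Leave the beaker, the vials and the timer where they are.

Things in the scene. Friction and masses are not known exactly. Their poses are not given: they have to be found in the camera images.
- shield_rail (a point): Middle of the axis of the shield's bottom rail. The loose shield (about 0.7 kg) is a clear pane in an aluminium tube frame, 156 wide, 196 tall, tubes 13-16 thick. Axes: x from bottom rail to top rail (180), y along the rail, z out of the back. It lies on its face, z up, this point 8 above the bench, so too when it stands on the rail (x then up). Left on its leg it leans back 11 degrees
- shield_grip (a point): Centre of the T-grip, the black round cross bar in the middle beyond the top rail: 44 long along shield y, 23 diameter, flat free ends, on an 11 wide stem. It is at x 222, z 12 from shield_rail in the shield's axes (which this point shares), 20 above the bench when lying. The bar turns about its own axis, so the shield can swing under a gripper that holds the ends of the bar
- leg_hinge (a point): Leg's hinge axis (along shield y) on the shield's back, at x 65, z 16 from shield_rail in the shield's axes (which this point shares). Steel lugs round it and the leg's spring on the -y side keep within 9 mm of the axis (the spring 23, turning with the leg) and 22 mm either side in y
- leg_foot (a point): Centre of the round rubber foot (13 diameter, 26 long along shield y) of the steel leg, 80 from leg_hinge. The leg bar is 14 wide and 8 thick. Site x points along the leg, from hinge to foot, y as shield y. Folded, the leg points to the top rail, 5 mm above the spine plate; its tongue ends 95 from the hinge, under the catch
- catch_pad (a point): Middle of the upper face of the catch's black ribbed thumb pad, 26 along y and 30 along x, near the top rail on the shield's back, 31 above the bench when the shield lies flat. Pressing it down about 9 mm (towards the pane), some 5 N at the end, withdraws the catch from the leg; it springs back when let go
- leg (a joint): Leg angle in rad: 0 folded and caught. Once let go by the catch an ejector pin lifts it to about 0.3, where it rests. From there a spring draws it back towards the pin until about 1.35 (nearly upright from the lying shield; at most 3 N at the foot), past which it draws the leg open to the stop at 2.27, sloping beyond the bottom rail
- catch (a joint): Catch lever angle in rad: 0 at rest, 0.40 pressed fully down; the leg is let go at about 0.31
- beaker: Bystander: empty clear beaker, 64 diameter, 82 tall; origin at the centre of its underside
- vial_a: Bystander: amber vial with black cap, 22 diameter, 70 tall; origin at the centre of its underside
- vial_b: Bystander: amber vial with black cap, 22 diameter, 70 tall; origin at the centre of its underside
- timer: Bystander: flat white bench timer, 58 x 58 x 18, lying; origin at the centre of its underside
- grip: The T-grip's turning cross bar itself; origin at its centre, as shield_grip, but its x and z turn with the bar
- shield: The shield; origin on its front face below shield_rail (8 mm towards the front), axes as shield_rail

How it is judged:
By the outcome, as a careful person would: the job done as asked, in the order asked, and still so for the second after the job is handed in, while the arm keeps its last pose, push and grip.
It also fails if it takes over 67 s, if anything falls off the work surface, if the arm or the gripper's body presses on something with over 40 N, if the wrist force passes 120 N, or if a joint passes its speed limit or range.

ROBOT

A 6-joint arm with a two-finger parallel gripper is mounted at the origin on a cart in front of the work surface, level with it; the furniture and walls round the work are solid. World frame = base frame: x ahead of the robot, y to its left, z up, the work surface at z = 0. Lengths are in m, angles in rad, forces in N, time in s.
With the tool pointing down it reaches from about 0.375 to 0.975 m from the base axis. Payload 3.8 kg.
Tool frame: the origin (TCP) lies on the centre line of the jaws, within the pads' length; the fingertips stand 17 mm ahead of it and the grasp point (between the pads) lies 2 mm behind it; z points along the fingers, y is the direction in which the jaws open and shut (so a half turn about z gives the same grasp; the last joint's range is limited). The gripper opens to 85 mm and grips with 20 to 120 N. Pads are 22 mm wide; open, the fingers measure 114 mm over their backs; the gripper's body (76 mm by 85 mm) begins 54 mm behind the grasp point. The pads swing forward as they close: fully open they stand 13 mm farther back than shut.
Start: joints at [1.171, 0.264, 1.604, -0, 1.274, -0.037], TCP at [0.24, 0.631, 0.248] pointing down, gripper open.
Joint ranges: [-2.63, 2.63], [-0.94, 2.18], [0.31, 2.57], [-1.31, 4.45], [0, 2.66], [-2.55, 2.55]. Speed limits (rad/s): [2.57, 2.57, 3.14, 3.14, 3.14, 3.14].

INTERFACE

Orientations are given as a rotation vector (axis times angle).
In Python, from plant import * gives the robot as it stands. The module is installed in compiled form; this text tells all that it offers.
- The arm moves only by the tool play_rows, never from a script. Its arguments are lists of equal length, an entry for each row: "slide": the shift along the tool's x, y, z in m, a list of three; "turn": the turn, a rotation vector about the tool's x, y, z in rad, a list of three. In form: {"slide": [[x, y, z], ...], "turn": [[wx, wy, wz], ...]}. A call has 1 to 5 rows; each row is the pose to reach, as a shift and turn from the pose commanded when the call began, along the tool's axes at that moment; what a row does not reach only later rows make up. A row lasts 1/8 s, in which the tool goes at most 62.5 mm and 10.7 degrees, less where a joint would pass 70% of its speed; a pose out of reach is approached as far as the arm can. A call with a gripper value outside its range is refused whole. "grip" is the opening, from 0 (shut) to 1 (fully open), set as the call begins (left out, the last holds). The fingers move at their own pace and stop on an object; "newtons" is the grip in N (left out, the last holds). Time passes only in rows, so rows that repeat a pose let the fingers close. It gives the time, the measured TCP pose, the force and the opening at its end, in the units of the state.
- get_obs(): the state, without advancing time (a new reading comes with each control period).
- read_camera(name): name is "side" or "top" or "wrist"; returns a dict with "pixels" (384x512x3 uint8, red, green, blue), "camera_matrix" (3x3 intrinsics, pixels), "dist_coeffs" ([k1, k2, p1, p2, k3] as OpenCV has them; the pictures are not rectified), "rvec" (rotation vector, rad) and "tvec" (3), from world to camera coordinates, as OpenCV has them; the wrist camera has in their place "T_tool_cam" (4x4, takes a point from camera to tool coordinates, whose origin is the TCP and whose axes are the flange's). Camera axes: x right, y down, z forward; pixel columns grow to the right and rows downward; lengths in m; the calibration is good to about 2 mm. A picture is of the moment at which its call begins: read the wrist's pose just before it. There is no depth.
- sign_off(): hands the job in, once; it reports no verdict.
The state is a dict: "clock": time; "qpos": joint angles; "qvel": joint speeds; "joint_torque": joint torques, N m; "tool_pos": TCP position; "tcp_rot": TCP orientation; "contact_force": force on the tool from outside, world axes, zero at the start; "torque": the same for the moment, N m; "grip_width": finger opening in m.
Only numpy, scipy, OpenCV 4.12 (cv2) and the standard library are available. Lean on these libraries where they do the work, as an engineer would, in place of code of your own. Each camera call takes 0.05 s, during which the arm holds its last target. There are 200 camera calls.

## Working session

There is one attempt and no reset: what is moved stays moved. The work goes in short steps, Python scripts to look and compute and a tool call to move; the robot and the scene stay as the last step left them, time stands still between calls to the robot, and variables do not carry over. Pictures are saved under pics/ and viewed, about 8 in all and at most 12, crops included, and the job is handed in when it is done.

Besides the shell and the picture viewer there is one more tool, called as name(argument=value, ...) on one line, values as JSON. play_rows: Moves the arm, as the interface text tells. Its arguments: {"type":"object","properties":{"slide":{"type":"array"},"turn":{"type":"array"},"grip":{"type":"number"},"newtons":{"type":"number"}},"required":["slide","turn"]}

```bash
mkdir -p pics; cat > h.py <<'E'
from plant import *
import numpy as np, cv2
from scipy.spatial.transform import Rotation as R
def cam(name):
    o=get_obs(); c=read_camera(name); K=np.array(c["camera_matrix"]);d=np.array(c["dist_coeffs"])
    if name=="wrist":
        T=np.eye(4);T[:3,:3]=R.from_rotvec(o["tcp_rot"]).as_matrix();T[:3,3]=o["tool_pos"]
        W=T@np.array(c["T_tool_cam"])
    else:
        V=np.eye(4);V[:3,:3]=R.from_rotvec(np.ravel(c["rvec"])).as_matrix();V[:3,3]=np.ravel(c["tvec"]);W=np.linalg.inv(V)
    return np.ascontiguousarray(c["pixels"]),K,d,W
def ray(K,d,W,uv):
    n=cv2.undistortPoints(np.array(uv,float).reshape(-1,1,2),K,d).reshape(-1,2)
    D=np.c_[n,np.ones(len(n))]@W[:3,:3].T
    return W[:3,3],D
def plane(K,d,W,uv,z):
    o,D=ray(K,d,W,uv); return o+D*((z-o[2])/D[:,2])[:,None]
def proj(K,d,W,P):
    V=np.linalg.inv(W); return cv2.projectPoints(np.array(P,float).reshape(-1,3),cv2.Rodrigues(V[:3,:3])[0],V[:3,3],K,d)[0].reshape(-1,2)
def save(n,im): cv2.imwrite("pics/"+n+".png",im[:,:,::-1])
def st():
    o=get_obs(); print(round(o["clock"],3),np.round(o["tool_pos"],4),np.round(o["tcp_rot"],3),np.round(o["contact_force"],1),round(o["grip_width"],4))
    return o
E
python3 - <<'E'
from h import *
o=st(); print(R.from_rotvec(o["tcp_rot"]).as_matrix().round(3))
ims=[]
for n in("top","side"):
    im,K,d,W=cam(n); print(n,W.round(3).tolist(),K.round(1).tolist()); save(n,im); np.savez(n,im=im,K=K,d=d,W=W)
E
```

```text
0.0 [0.2393 0.6304 0.247 ] [-5.67e-01 -3.09e+00  3.00e-03] [-1.1  0.9  0.4] 0.0854
[[-0.935  0.355 -0.001]
 [ 0.355  0.935 -0.002]
 [ 0.    -0.002 -1.   ]]
top [[-0.026, -0.996, 0.081, 0.39], [-1.0, 0.025, -0.005, 0.001], [0.003, -0.081, -0.997, 1.287], [0.0, 0.0, 0.0, 1.0]] [[360.5, 0.0, 256.6], [0.0, 360.5, 192.3], [0.0, 0.0, 1.0]]
side [[0.846, -0.309, 0.434, -0.02], [-0.532, -0.458, 0.712, -0.788], [-0.022, -0.834, -0.552, 0.676], [0.0, 0.0, 0.0, 1.0]] [[378.9, 0.0, 257.0], [0.0, 378.9, 193.6], [0.0, 0.0, 1.0]]
```

View pics/top.png

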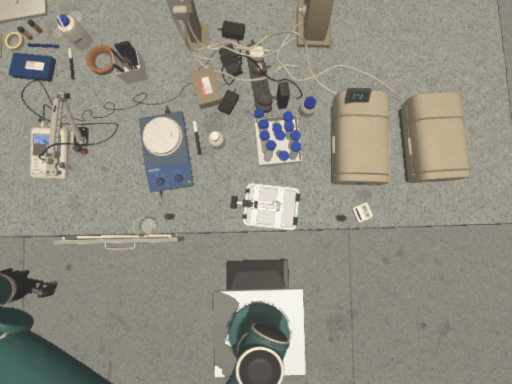

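View pics/side.png

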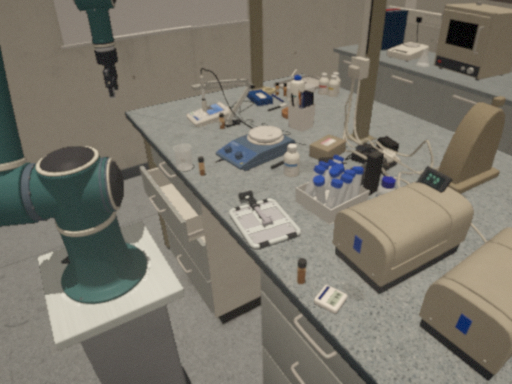

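The top view shows the shield at about px (270,207), with its grip to the left (235,202), which is world +y, and the bottom rail to the right. The vials are at (169,217) and (341,217), the beaker at (149,227) and the timer at (363,212). The side view agrees. Next I'll magnify the shield.

```bash
python3 - <<'E'
from h import *
z=np.load("top.npz");im,K,d,W=[z[k] for k in("im","K","d","W")]
c=cv2.resize(im[165:245,215:315],None,fx=6,fy=6,interpolation=cv2.INTER_CUBIC);save("crop",c)
for n,uv,h in [("grip",(235,202),.02),("tl",(247,185),.016),("bl",(244,224),.016),("tr",(299,187),.016),("br",(297,229),.016),("beaker",(149,227),.04),("va",(169,217),.07),("vb",(341,217),.07),("timer",(363,212),.018),("rack",(256,165),.06),("plate",(190,187),.05)]:
    print(n,plane(K,d,W,[uv],h)[0].round(3))
E
```

```text
grip [0.461 0.071 0.02 ]
tl [0.52  0.028 0.016]
bl [0.383 0.041 0.016]
tr [ 0.509 -0.156  0.016]
br [ 0.361 -0.144  0.016]
beaker [0.381 0.37  0.04 ]
va [0.413 0.293 0.07 ]
vb [ 0.398 -0.289  0.07 ]
timer [ 0.414 -0.38   0.018]
rack [ 0.584 -0.006  0.06 ]
plate [0.515 0.224 0.05 ]
```

View pics/crop.png

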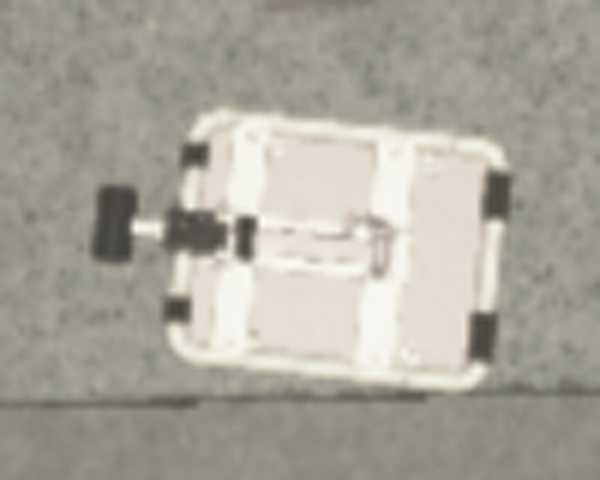

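```bash
cat >> h.py <<'E'
def go(p,a=None,tilt=0):
    "slide/turn from present pose to TCP p, tool down, tool x at heading a (rad), tilt about tool y"
    o=get_obs();A=R.from_rotvec(o["tcp_rot"])
    x=np.array([np.cos(a),np.sin(a),0]);z=np.array([0,0,-1.]);B=R.from_matrix(np.c_[x,np.cross(z,x),z])*R.from_rotvec([0,tilt,0])
    print("slide",(A.inv().apply(np.array(p)-o["tool_pos"])).round(4).tolist(),"turn",(A.inv()*B).as_rotvec().round(3).tolist())
E
python3 - <<'E'
from h import *
go([.45,-.04,.30],np.arctan2(.221,.023))
c=read_camera("wrist");print(np.array(c["T_tool_cam"]).round(3).tolist(),np.array(c["camera_matrix"]).round(0).tolist())
E
```

```text
slide [-0.4349, -0.5522, -0.0518] turn [-0.002, 0.001, 1.312]
[[-0.001, -0.95, -0.313, 0.079], [1.0, -0.001, 0.001, 0.001], [-0.001, -0.313, 0.95, -0.126], [0.0, 0.0, 0.0, 1.0]] [[274.0, 0.0, 255.0], [0.0, 274.0, 187.0], [0.0, 0.0, 1.0]]
```

play_rows(slide=[[-0.418,-0.505,-0.02],[-0.418,-0.505,-0.02],[-0.418,-0.505,-0.02],[-0.418,-0.505,-0.02],[-0.418,-0.505,-0.02]], turn=[[0,0,1.312],[0,0,1.312],[0,0,1.312],[0,0,1.312],[0,0,1.312]], grip=0)

```text
clock: 0.78
tool_pos: [0.3405, 0.3334, 0.2577]
tcp_rot: [1.908, 2.495, 0.0]
contact_force: [0.4, -0.4, 1.4]
grip_width: 0.0
```

```bash
python3 - <<'E'
from h import *
go([.455,.01,.27],np.arctan2(.221,.023))
E
```

```text
slide [-0.3421, 0.0258, -0.0123] turn [0.0, 0.0, 0.369]
```

play_rows(slide=[[-0.06,0,-0.01],[-0.12,0.005,-0.01],[-0.18,0.01,-0.01],[-0.24,0.02,-0.01],[-0.3,0.024,-0.01]], turn=[[0,0,0.1],[0,0,0.2],[0,0,0.3],[0,0,0.369],[0,0,0.369]])

```text
clock: 1.4
tool_pos: [0.4441, 0.0508, 0.2679]
tcp_rot: [2.328, 2.108, 0.001]
contact_force: [0.3, 1.3, -0.1]
grip_width: -0.0004
```

```bash
python3 - <<'E'
from h import *
go([.455,.01,.27],np.arctan2(.221,.023))
E
```

```text
slide [-0.0396, 0.0149, -0.0021] turn [0.001, -0.0, 0.005]
```

play_rows(slide=[[-0.04,0.008,0],[-0.04,0.008,0],[-0.04,0.008,0]], turn=[[0,0,0],[0,0,0],[0,0,0]])

```text
clock: 1.78
tool_pos: [0.4474, 0.0125, 0.2676]
tcp_rot: [-2.328, -2.108, -0.0]
contact_force: [0.0, 0.5, 0.3]
grip_width: 0.0001
```

```bash
python3 - <<'E'
from h import *
st();im,K,d,W=cam("wrist");save("w1",im);np.savez("w1",im=im,K=K,d=d,W=W)
E
```

```text
1.775 [0.4474 0.0125 0.2676] [-2.328 -2.108 -0.   ] [0.  0.5 0.3] 0.0001
```

View pics/w1.png

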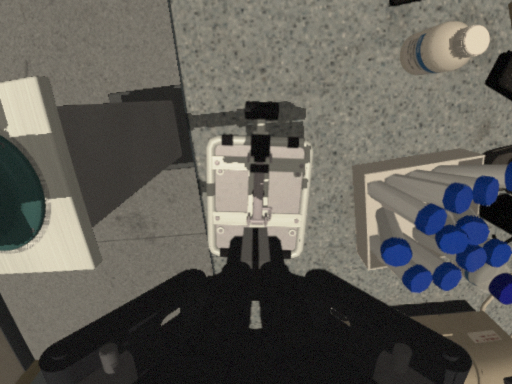

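The wrist view shows the grip bar at about (262,110), the catch pad at (260,148) and the bottom rail at row 248, with the shield nearly aligned with the tool. I'll enlarge it and compute positions.

```bash
python3 - <<'E'
from h import *
z=np.load("w1.npz");im,K,d,W=[z[k] for k in("im","K","d","W")]
c=cv2.resize(im[95:260,195:325],None,fx=4.5,fy=3.6,interpolation=cv2.INTER_CUBIC);save("w1c",c)
E
```

```text
(no output)
```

View pics/w1c.png

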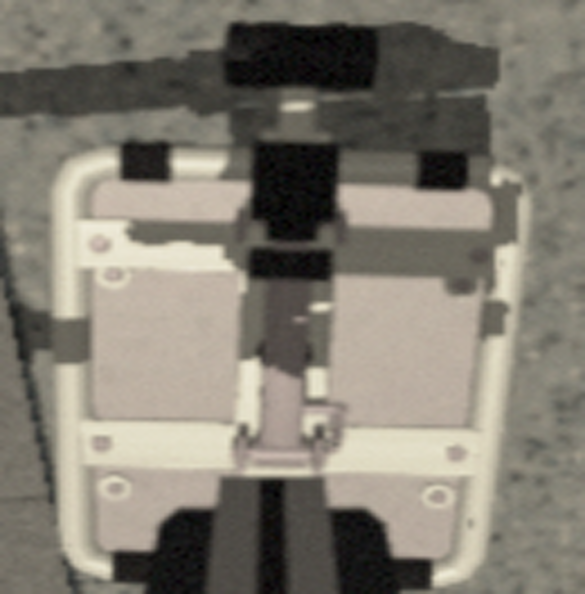

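```bash
python3 - <<'E'
from h import *
z=np.load("w1.npz");im,K,d,W=[z[k] for k in("im","K","d","W")]
f=lambda u,v:(195+(u+.5)/4.5-.5,95+(v+.5)/3.6-.5)
P=lambda uv,h:plane(K,d,W,[f(*uv)],h)[0]
g=P((300,57),.024);pad=P((295,188),.031);pc=[P(q,.031) for q in((252,142),(338,142),(252,235),(338,235))];foot=P((290,263),.028)
tl,tr,bl,br=[P(q,.008) for q in((64,190),(516,190),(76,540),(475,540))]
rl=P((130,567),.016);rr=P((418,573),.016)
for n,v in dict(g=g,pad=pad,foot=foot,tl=tl,tr=tr,bl=bl,br=br,rl=rl,rr=rr).items():print(n,v.round(4))
m1=(tl+tr)/2;m2=(bl+br)/2;print("axis from sides",np.degrees(np.arctan2(*(m1-m2)[[1,0]])),"rail dir",np.degrees(np.arctan2(*(rr-rl)[[1,0]])))
rail=m2; dx=(g-((rl+rr)/2));print("len",np.linalg.norm(dx[:2]))
# axis: grip to mid side line
a=np.arctan2(*(g-m2)[[1,0]]);print("heading",np.degrees(a))
x=np.array([np.cos(a),np.sin(a)]);y=np.array([-x[1],x[0]])
r=g[:2]-.222*x
for n,v in dict(pad=pad,foot=foot,rl=rl,rr=rr,tl=tl,tr=tr,bl=bl,br=br,pc0=pc[0],pc1=pc[1],pc2=pc[2],pc3=pc[3]).items():print(n,((v[:2]-r)@x).round(4),((v[:2]-r)@y).round(4))
print("rail",r)
E
```

```text
g [0.4631 0.0763 0.024 ]
pad [0.4571 0.0299 0.031 ]
foot [0.4529 0.0009 0.028 ]
tl [0.3847 0.0325 0.008 ]
tr [0.5264 0.0183 0.008 ]
bl [ 0.3652 -0.1222  0.008 ]
br [ 0.5061 -0.1364  0.008 ]
rl [ 0.3839 -0.1329  0.016 ]
rr [ 0.4843 -0.146   0.016 ]
axis from sides 82.64982592045057 rail dir -7.43778620697056
len 0.21767154220827317
heading 82.38365094498985
pad 0.1753 -0.0002
foot 0.146 0.0001
rl 0.0042 0.0508
rr 0.0045 -0.0505
tl 0.1682 0.0719
tr 0.173 -0.0704
bl 0.0123 0.0708
br 0.017 -0.0708
pc0 0.1917 0.013
pc1 0.1926 -0.0121
pc2 0.1572 0.012
pc3 0.158 -0.0138
rail [ 0.43366841 -0.1437819 ]
```

```bash
python3 - <<'E'
from h import *
go([.4574,.0345,.06],np.radians(82.5))
E
```

```text
slide [0.0224, 0.008, 0.2076] turn [-0.0, -0.001, 0.033]
```

play_rows(slide=[[0.01,0.004,0.06],[0.022,0.008,0.12],[0.022,0.008,0.17],[0.022,0.008,0.207],[0.022,0.008,0.207]], turn=[[0,0,0.033],[0,0,0.033],[0,0,0.033],[0,0,0.033],[0,0,0.033]])

```text
clock: 2.45
tool_pos: [0.4542, 0.0346, 0.0578]
tcp_rot: [-2.356, -2.07, 0.009]
contact_force: [-0.4, -0.8, -0.3]
grip_width: 0.0002
```

play_rows(slide=[[0,0,0.008],[0,0,0.014],[0,0,0.018],[0,0,0.021],[0,0,0.021]], turn=[[0,0,0],[0,0,0],[0,0,0],[0,0,0],[0,0,0]])

```text
clock: 3.08
tool_pos: [0.4611, 0.0352, 0.0428]
tcp_rot: [2.363, 2.068, 0.011]
contact_force: [-0.3, 9.7, 9.8]
grip_width: -0.0002
```

```bash
python3 - <<'E'
from h import *
st();im,K,d,W=cam("side");z=np.load("side.npz")
st();save("s2",np.hstack([cv2.resize(a[190:250,215:310],None,fx=4,fy=4,interpolation=cv2.INTER_CUBIC) for a in(z["im"],im)]))
E
```

```text
3.075 [0.4611 0.0352 0.0428] [2.363 2.068 0.011] [-0.3  9.7  9.8] -0.0002
3.125 [0.461  0.0352 0.0429] [2.363 2.068 0.011] [ 0.1  9.8 10.3] -0.0001
```

View pics/s2.png

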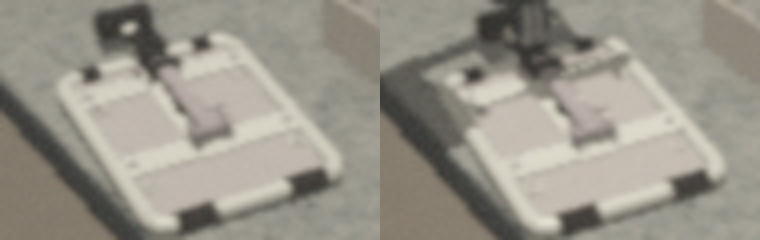

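The press stopped about 5 mm down with a sideways force: the flat tip bears on the inner edge of the tilting pad. I'll back off and press again with the tool tilted to match the depressed pad.

```bash
cat >> h.py <<'E'
a=np.radians(82.5);sx=np.array([np.cos(a),np.sin(a)]);rail=np.array([.4337,-.1435])
def S(x,z,y=0): # shield lying: x,y along, z = height above bench
    return np.r_[rail+x*sx+y*np.array([-sx[1],sx[0]]),z]
E
python3 - <<'E'
from h import *
st();go(S(.180,.063),a,-.35)
E
```

```text
3.125 [0.461  0.0352 0.0429] [2.363 2.068 0.011] [ 0.1  9.8 10.3] -0.0001
slide [-0.0006, -0.0037, -0.0202] turn [0.005, -0.354, -0.003]
```

play_rows(slide=[[0,0,-0.02],[0,0,-0.027],[0,0,-0.027],[0,0,-0.027],[0,0,-0.027]], turn=[[0,0,0],[0,-0.15,0],[0,-0.3,0],[0,-0.35,0],[0,-0.35,0]])

```text
clock: 3.75
tool_pos: [0.4586, 0.0343, 0.0673]
tcp_rot: [2.169, 1.904, -0.381]
contact_force: [0.5, 0.2, -0.0]
grip_width: -0.0003
```

```bash
python3 - <<'E'
from h import *
st();go(S(.180,.048),a,-.35);go(S(.181,.037),a,-.35)
E
```

```text
3.75 [0.4586 0.0343 0.0673] [ 2.169  1.904 -0.381] [ 0.5  0.2 -0. ] -0.0003
slide [0.007, -0.0015, 0.018] turn [0.001, -0.001, 0.001]
slide [0.0117, -0.0015, 0.028] turn [0.001, -0.001, 0.001]
```

play_rows(slide=[[0.004,-0.001,0.01],[0.007,-0.001,0.018],[0.009,-0.001,0.022],[0.011,-0.001,0.026],[0.012,-0.001,0.028]], turn=[[0,0,0],[0,0,0],[0,0,0],[0,0,0],[0,0,0]])

```text
clock: 4.38
tool_pos: [0.4582, 0.036, 0.0388]
tcp_rot: [2.174, 1.899, -0.382]
contact_force: [-9.4, 11.0, 32.9]
grip_width: 0.0001
```

play_rows(slide=[[0,0,0]], turn=[[0,0,0]])

```text
clock: 4.5
tool_pos: [0.4581, 0.0359, 0.039]
tcp_rot: [2.174, 1.899, -0.382]
contact_force: [-7.8, 9.0, 24.2]
grip_width: 0.0003
```

play_rows(slide=[[0,0,-0.015],[0,0,-0.05],[0,0,-0.1],[0,0,-0.12],[0,0,-0.12]], turn=[[0,0,0],[0,0,0],[0,0.1,0],[0,0.2,0],[0,0.35,0]])

```text
clock: 5.12
tool_pos: [0.4645, 0.0769, 0.1516]
tcp_rot: [2.36, 2.073, 0.012]
contact_force: [0.2, 0.1, -0.5]
grip_width: -0.0001
```

```bash
python3 - <<'E'
from h import *
st();im,K,d,W=cam("side");z=np.load("side.npz");im2,K2,d2,W2=cam("wrist");np.savez("w2",im=im2,K=K2,d=d2,W=W2)
A=cv2.resize(im[190:250,215:310],(475,300),interpolation=cv2.INTER_CUBIC)
o=proj(K2,d2,W2,[S(.1,.02)])[0];print(o);u,v=int(o[0]),int(o[1])
u=max(u,80)
B=cv2.resize(im2[max(v-110,0):v+90,u-80:u+80],None,fx=2,fy=2)
B=cv2.copyMakeBorder(B,0,max(0,400-B.shape[0]),0,0,0)[:400]
A=cv2.copyMakeBorder(A,0,100,0,0,0);save("s3",np.hstack([A,B]));print(max(v-110,0),u-80)
E
```

```text
5.125 [0.4645 0.0769 0.1516] [2.36  2.073 0.012] [ 0.2  0.1 -0.5] -0.0001
[252.81912871 286.71712698]
176 172
```

View pics/s3.png

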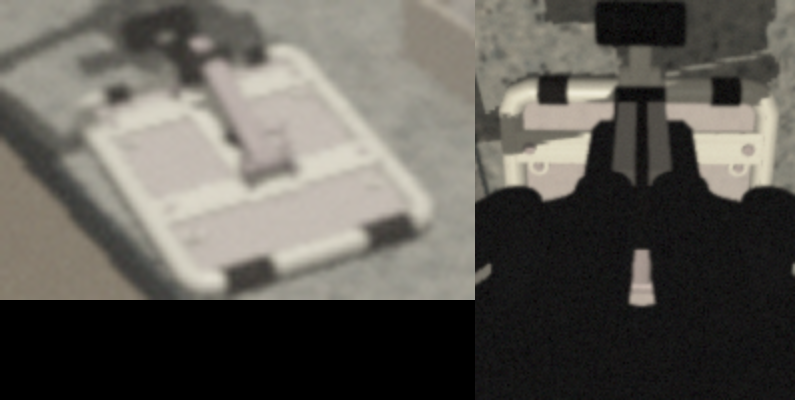

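```bash
python3 - <<'E'
from h import *
z=np.load("side.npz");K,d,W=z["K"],z["d"],z["W"]
for P in [S(.145,.024),S(.1414,.048),S(.16,.024),S(.1558,.052),S(.065,.024),S(.222,.02),S(0,.008)]: print((5*(proj(K,d,W,[P])[0]-[215,190])).round())
st();go(S(.1404,.12),a);go(S(.1404,.055),a)
E
```

```text
[201.  79.]
[203.  49.]
[191.  66.]
[193.  31.]
[260. 153.]
[151.  21.]
[313. 242.]
5.225 [0.4624 0.0737 0.1497] [2.367 2.065 0.003] [ 0.2  0.  -0.1] 0.0003
slide [-0.0787, 0.0002, 0.0296] turn [0.002, -0.001, -0.005]
slide [-0.0788, 0.0001, 0.0946] turn [0.002, -0.001, -0.005]
```

The side view has the leg tip at about (200,45), matching a leg lifted to about 0.3 rad (predicted foot (203,49), tongue (193,31)), so it is released. Next I'll grip the foot by its ends.

play_rows(slide=[[-0.04,0,0],[-0.079,0,0.02],[-0.079,0,0.05],[-0.079,0,0.08],[-0.079,0,0.098]], turn=[[0,0,0],[0,0,-0.005],[0,0,-0.005],[0,0,-0.005],[0,0,-0.005]], grip=0.65, newtons=20)

```text
clock: 5.85
tool_pos: [0.45, -0.0026, 0.0486]
tcp_rot: [-2.357, -2.074, 0.008]
contact_force: [-0.1, 0.4, 0.9]
grip_width: 0.0553
```

```bash
python3 - <<'E'
from h import *
st();go(S(.1404,.050),a)
E
```

```text
5.85 [ 0.45   -0.0026  0.0486] [-2.357 -2.074  0.008] [-0.1  0.4  0.9] 0.0553
slide [-0.0014, 0.0023, -0.0015] turn [-0.005, 0.002, 0.004]
```

play_rows(slide=[[-0.001,0.002,0],[-0.001,0.002,0],[-0.001,0.002,0],[-0.001,0.002,0]], turn=[[0,0,0],[0,0,0],[0,0,0],[0,0,0]], grip=0, newtons=20)

```text
clock: 6.35
tool_pos: [0.4538, -0.0038, 0.0514]
tcp_rot: [2.357, 2.076, -0.0]
contact_force: [-1.6, -0.3, -2.8]
grip_width: 0.0255
```

play_rows(slide=[[-0.006,0,-0.015],[-0.015,0,-0.028],[-0.027,0,-0.039],[-0.04,0,-0.048],[-0.055,0,-0.053]], turn=[[0,0,0],[0,0,0],[0,0,0],[0,0,0],[0,0,0]])

```text
clock: 6.98
tool_pos: [0.4481, -0.0587, 0.1062]
tcp_rot: [2.358, 2.075, 0.005]
contact_force: [-1.9, 5.9, 5.8]
grip_width: 0.0258
```

play_rows(slide=[[-0.016,0,-0.003],[-0.032,0,-0.002],[-0.047,0,0.001],[-0.062,0,0.008],[-0.068,0,0.012]], turn=[[0,0,0],[0,0,0],[0,0,0],[0,0,0],[0,0,0]])

```text
clock: 7.6
tool_pos: [0.4387, -0.1292, 0.0946]
tcp_rot: [2.354, 2.075, -0.003]
contact_force: [-6.6, -3.3, 10.5]
grip_width: 0.0251
```

play_rows(slide=[[0,0,0],[0,0,0],[0,0,-0.02],[0,0,-0.06],[0,0,-0.12]], turn=[[0,0,0],[0,0,0],[0,0,0],[0,0,0],[0,0,0]], grip=0.75)

```text
clock: 8.22
tool_pos: [0.437, -0.1251, 0.2116]
tcp_rot: [-2.354, -2.075, 0.003]
contact_force: [0.1, 0.0, 0.5]
grip_width: 0.0638
```

```bash
python3 - <<'E'
from h import *
st();go(S(.16,.23),a)
E
```

```text
8.225 [ 0.437  -0.1251  0.2116] [-2.354 -2.075  0.003] [0.1 0.  0.5] 0.0638
slide [0.1414, -0.0003, -0.0183] turn [-0.004, -0.001, 0.005]
```

Now I'll go to a viewing pose above the shield with the fingers shut, to check the leg and measure again.

play_rows(slide=[[0.05,0,-0.02],[0.1,0,-0.05],[0.142,0,-0.055],[0.142,0,-0.055],[0.142,0,-0.055]], turn=[[0,0,0],[0,0,0],[0,0,0],[0,0,0],[0,0,0]], grip=0)

```text
clock: 8.85
tool_pos: [0.4561, 0.015, 0.2668]
tcp_rot: [2.356, 2.078, -0.001]
contact_force: [0.5, -0.1, -0.5]
grip_width: -0.0002
```

```bash
python3 - <<'E'
from h import *
st();im,K,d,W=cam("side");i2,K2,d2,W2=cam("wrist");np.savez("w3",im=i2,K=K2,d=d2,W=W2)
A=cv2.resize(im[180:255,215:310],(380,300),interpolation=cv2.INTER_CUBIC)
print(proj(K2,d2,W2,[S(0,.008),S(.222,.02),S(.0135,.085)]).round(1).tolist(),(4*(proj(K,d,W,[S(0,.008),S(.222,.02),S(.0135,.085)])-[215,180])).round().tolist())
B=cv2.resize(i2[100:250,195:325],None,fx=3.2,fy=3.2,interpolation=cv2.INTER_CUBIC)
A=cv2.copyMakeBorder(A,0,B.shape[0]-300,0,0,0);save("s4",np.hstack([A,B]))
E
```

```text
8.85 [0.4561 0.015  0.2668] [ 2.356e+00  2.078e+00 -1.000e-03] [ 0.5 -0.1 -0.5] -0.0002
[[253.1, 254.3], [253.3, 112.2], [252.7, 276.8]] [[250.0, 234.0], [120.0, 57.0], [242.0, 132.0]]
```

View pics/s4.png

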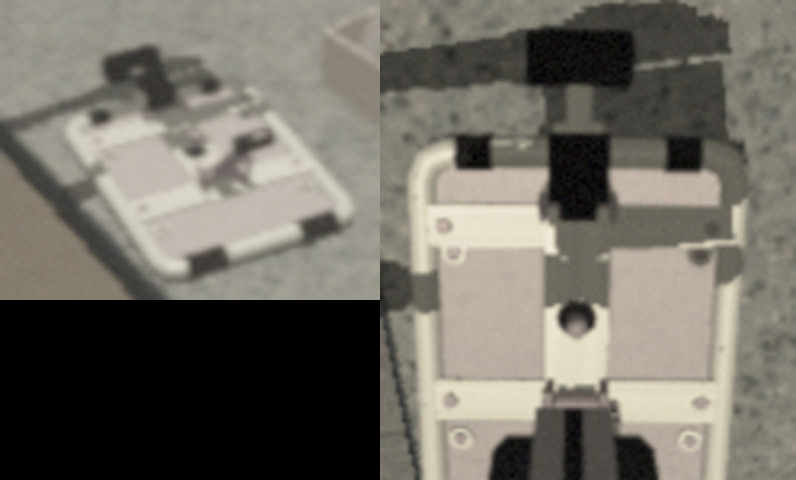

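The foot appears at about (257,137) and the grip at (135,62) in the side crop. Both are offset the same way from prediction, so the leg is at its stop, but the shield has shifted a few millimetres. I'll remeasure it.

```bash
python3 - <<'E'
from h import *
z=np.load("w3.npz");im,K,d,W=[z[k] for k in("im","K","d","W")]
f=lambda u,v:(195+(u-380+.5)/3.2-.5,100+(v+.5)/3.2-.5)
P=lambda uv,h:plane(K,d,W,[f(*uv)],h)[0]
g=P((580,57),.024);pad=P((579,174),.031)
tl,tr,bl,br=[P(q,.008) for q in((418,190),(737,190),(433,440),(716,440))]
print(g,pad,tl,tr,bl,br)
m1=(tl+tr)/2;m2=(bl+br)/2
h=lambda v:np.degrees(np.arctan2(v[1],v[0]))
print("sides",h(tl-bl),h(tr-br),"mid",h(m1-m2),"g-m2",h(g-m2),"rubber",h(P((684,154),.016)-P((473,152),.016))+90, "hbar",h(P((701,402),.016)-P((450,400),.016))+90)
b=np.arctan2(*(g-m2)[[1,0]]);print("rail",g[:2]-.222*np.array([np.cos(b),np.sin(b)]))
s=np.load("side.npz")
for t in(1.9,2.1,2.27): print((4*(proj(s["K"],s["d"],s["W"],[S(.065+.08*np.cos(t)-.003,.024+.08*np.sin(t),-.006)])[0]-[215,180])).round())
E
```

```text
[0.46684205 0.06950554 0.024     ] [0.4604969  0.02266086 0.031     ] [0.38771261 0.02006426 0.008     ] [0.52930633 0.00200508 0.008     ] [ 0.37216446 -0.10442963  0.008     ] [ 0.51052436 -0.12207423  0.008     ]
sides 82.88113949915 81.3924425405264 mid 82.13669689869923 g-m2 82.05757235416873 rubber 82.18613103492119 hbar 82.22543468324862
rail [ 0.43616654 -0.1503649 ]
[234.  93.]
[244. 113.]
[252. 131.]
```

```bash
sed -i 's/^a=.*/a=np.radians(82.15);sx=np.array([np.cos(a),np.sin(a)]);rail=np.array([.4365,-.1504])/' h.py; python3 - <<'E'
from h import *
print(S(.222,.022));go(S(.222,.10),a);go(S(.222,.022),a)
E
```

```text
[0.46682078 0.06951964 0.022     ]
slide [0.0563, 0.0039, 0.1665] turn [-0.001, 0.001, 0.01]
slide [0.0563, 0.004, 0.2445] turn [-0.001, 0.001, 0.01]
```

play_rows(slide=[[0.03,0.002,0.04],[0.056,0.004,0.09],[0.056,0.004,0.14],[0.056,0.004,0.175],[0.056,0.004,0.2]], turn=[[0,0,0.01],[0,0,0.01],[0,0,0.01],[0,0,0.01],[0,0,0.01]], grip=0.8)

```text
clock: 9.57
tool_pos: [0.4658, 0.0688, 0.0646]
tcp_rot: [-2.368, -2.062, 0.005]
contact_force: [-0.4, -0.5, -0.2]
grip_width: 0.0685
```

```bash
python3 - <<'E'
from h import *
st();go(S(.222,.022),a)
i2,K2,d2,W2=cam("wrist")
for y in(-.022,.022): print(proj(K2,d2,W2,[S(.222,.02,y)]))
save("w4",i2[130:384,100:420])
E
```

```text
9.575 [0.4658 0.0688 0.0646] [-2.368 -2.062  0.005] [-0.4 -0.5 -0.2] 0.0685
slide [0.0009, 0.001, 0.0426] turn [-0.003, 0.001, -0.001]
[[287.15520093 220.90031266]]
[[222.70007508 220.92497045]]
```

View pics/w4.png

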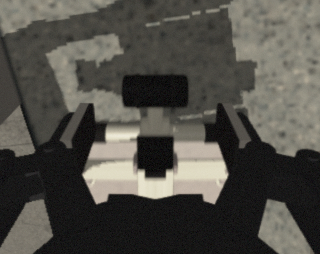

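The bar is at (255,221), exactly as predicted and centred between the jaws. I'll descend and close.

play_rows(slide=[[0.001,0.001,0.02],[0.001,0.001,0.036],[0.001,0.001,0.042],[0.001,0.001,0.042],[0.001,0.001,0.042]], turn=[[0,0,0],[0,0,0],[0,0,0],[0,0,0],[0,0,0]])

```text
clock: 10.25
tool_pos: [0.4691, 0.071, 0.0258]
tcp_rot: [2.367, 2.064, 0.002]
contact_force: [1.0, -0.3, 0.1]
grip_width: 0.0682
```

play_rows(slide=[[0,0,0],[0,0,0],[0,0,0],[0,0,0]], turn=[[0,0,0],[0,0,0],[0,0,0],[0,0,0]], grip=0, newtons=60)

```text
clock: 10.75
tool_pos: [0.469, 0.0712, 0.026]
tcp_rot: [2.368, 2.064, 0.001]
contact_force: [-1.2, 0.1, 5.8]
grip_width: 0.0424
```

```bash
python3 - <<'E'
from h import *
o=st();print(R.from_rotvec(o["tcp_rot"]).as_matrix().round(3).tolist())
p=np.radians(np.arange(0,91,4.5))
X=222*np.cos(p)-12*np.sin(p);Z=222*np.sin(p)+12*np.cos(p)
for k in range(0,20,5): print([[round(X[k+i]-X[k],1),round(Z[k]-Z[k+i],1)] for i in range(1,6)])
E
```

```text
10.75 [0.469  0.0712 0.026 ] [2.368e+00 2.064e+00 1.000e-03] [-1.2  0.1  5.8] 0.0424
[[0.136, 0.991, 0.001], [0.991, -0.136, 0.0], [0.0, 0.001, -1.0]]
[[np.float64(-1.6), np.float64(-17.4)], [np.float64(-4.6), np.float64(-34.6)], [np.float64(-8.9), np.float64(-51.5)], [np.float64(-14.6), np.float64(-68.0)], [np.float64(-21.5), np.float64(-84.0)]]
[[np.float64(-8.2), np.float64(-15.4)], [np.float64(-17.5), np.float64(-30.2)], [np.float64(-28.0), np.float64(-44.2)], [np.float64(-39.5), np.float64(-57.3)], [np.float64(-52.0), np.float64(-69.4)]]
[[np.float64(-13.4), np.float64(-11.1)], [np.float64(-27.7), np.float64(-21.2)], [np.float64(-42.7), np.float64(-30.1)], [np.float64(-58.4), np.float64(-37.8)], [np.float64(-74.6), np.float64(-44.2)]]
[[np.float64(-16.7), np.float64(-5.1)], [np.float64(-33.7), np.float64(-9.0)], [np.float64(-51.0), np.float64(-11.5)], [np.float64(-68.4), np.float64(-12.6)], [np.float64(-85.9), np.float64(-12.3)]]
```

play_rows(slide=[[0,0,0],[0,0,0],[0,0,0.006],[0,0,0.006],[0,0,0.006]], turn=[[0,0,0],[0,0,0],[0,0,0],[0,0,0],[0,0,0]], grip=0.65)

```text
clock: 11.38
tool_pos: [0.4683, 0.071, 0.0188]
tcp_rot: [-2.367, -2.065, 0.001]
contact_force: [0.3, 0.9, 0.5]
grip_width: 0.0553
```

play_rows(slide=[[0,0,0],[0,0,0],[0,0,0],[0,0,0]], turn=[[0,0,0],[0,0,0],[0,0,0],[0,0,0]], grip=0, newtons=60)

```text
clock: 11.88
tool_pos: [0.4686, 0.0711, 0.0193]
tcp_rot: [2.368, 2.065, 0.0]
contact_force: [-1.6, -0.0, 3.8]
grip_width: 0.0429
```

play_rows(slide=[[-0.0015,0,-0.0174],[-0.0045,0,-0.0346],[-0.009,0,-0.0515],[-0.0145,0,-0.068],[-0.0215,0,-0.084]], turn=[[0,0,0],[0,0,0],[0,0,0],[0,0,0],[0,0,0]])

```text
clock: 12.5
tool_pos: [0.4653, 0.0492, 0.1041]
tcp_rot: [-2.368, -2.065, 0.0]
contact_force: [0.4, -1.7, -2.8]
grip_width: 0.0426
```

play_rows(slide=[[-0.008,0,-0.0154],[-0.0175,0,-0.0302],[-0.028,0,-0.0442],[-0.0395,0,-0.0573],[-0.052,0,-0.0694]], turn=[[0,0,0],[0,0,0],[0,0,0],[0,0,0],[0,0,0]])

```text
clock: 13.12
tool_pos: [0.4583, -0.0026, 0.1733]
tcp_rot: [-2.368, -2.065, 0.0]
contact_force: [-0.3, -1.7, -5.0]
grip_width: 0.0429
```

play_rows(slide=[[-0.0134,0,-0.0111],[-0.0277,0,-0.0212],[-0.0427,0,-0.0301],[-0.0584,0,-0.0378],[-0.0746,0,-0.0442]], turn=[[0,0,0],[0,0,0],[0,0,0],[0,0,0],[0,0,0]])

```text
clock: 13.75
tool_pos: [0.4481, -0.0767, 0.2171]
tcp_rot: [-2.368, -2.065, 0.0]
contact_force: [0.4, -1.8, -5.7]
grip_width: 0.043
```

play_rows(slide=[[-0.0167,0,-0.0051],[-0.0337,0,-0.009],[-0.051,0,-0.0115],[-0.06,0,-0.0122],[-0.068,0,-0.0126]], turn=[[0,0,0],[0,0,0],[0,0,0],[0,0,0],[0,0,0]])

```text
clock: 14.38
tool_pos: [0.439, -0.1437, 0.2297]
tcp_rot: [-2.368, -2.064, -0.0]
contact_force: [-2.1, 0.9, 0.9]
grip_width: 0.0432
```

```bash
python3 - <<'E'
from h import *
o=st();print("grip rel rail along x:",(o["tool_pos"][:2]-rail)@sx, o["tool_pos"][2])
im,K,d,W=cam("side");np.savez("s5",im=im)
print(proj(K,d,W,[S(0,.0),S(0,.188),S(-.012,.23),S(0,.0,.078),S(0,.0,-.078)]).round(1).tolist())
save("s5",cv2.resize(im[115:275,200:360],None,fx=3.7,fy=3.7,interpolation=cv2.INTER_CUBIC))
E
```

```text
14.375 [ 0.439  -0.1437  0.2297] [-2.368 -2.064 -0.   ] [-2.1  0.9  0.9] 0.0432
grip rel rail along x: 0.006955214857345205 0.22973827951354872
[[279.8, 241.7], [280.7, 182.8], [283.3, 170.0], [253.5, 250.1], [304.8, 233.7]]
```

View pics/s5.png

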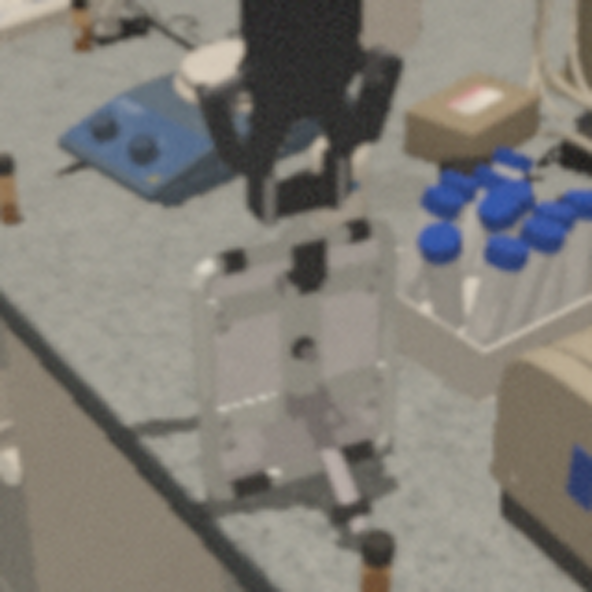

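The shield is standing nearly upright with the leg open, about 5° short of plumb. I'll close most of that gap and then measure the rail relative to the grip with the wrist camera.

play_rows(slide=[[-0.006,0,0],[-0.012,0,0],[-0.017,0,0],[-0.017,0,0],[-0.017,0,0]], turn=[[0,0,0],[0,0,0],[0,0,0],[0,0,0],[0,0,0]])

```text
clock: 15.05
tool_pos: [0.4369, -0.1602, 0.2298]
tcp_rot: [2.367, 2.064, 0.0]
contact_force: [-3.7, 0.2, 5.0]
grip_width: 0.0434
```

```bash
python3 - <<'E'
from h import *
o=st();print("grip rel rail along x:",(o["tool_pos"][:2]-rail)@sx)
im,K,d,W=cam("wrist");np.savez("w6",im=im,K=K,d=d,W=W)
s,Ks,ds,Ws=cam("side");np.savez("s6",im=s,K=Ks,d=ds,W=Ws)
A=cv2.resize(im[60:384,110:400],None,fx=1.85,fy=1.85,interpolation=cv2.INTER_CUBIC)
B=cv2.resize(s[165:255,247:313],None,fx=4,fy=4,interpolation=cv2.INTER_CUBIC)
A=np.clip(A.astype(float)*1.6,0,255).astype(np.uint8)
B=cv2.copyMakeBorder(B,0,A.shape[0]-B.shape[0],0,0,0)
save("w6",np.hstack([A,B])[:, :800]);print(A.shape,B.shape)
print(((proj(K,d,W,[S(0,.008,y) for y in(-.05,.05)])-[110,60])*1.85).round())
E
```

```text
15.05 [ 0.4369 -0.1602  0.2298] [2.367 2.064 0.   ] [-3.7  0.2  5. ] 0.0434
grip rel rail along x: -0.00960524831158054
(599, 536, 3) (599, 264, 3)
[[336. 177.]
 [192. 177.]]
```

View pics/w6.png

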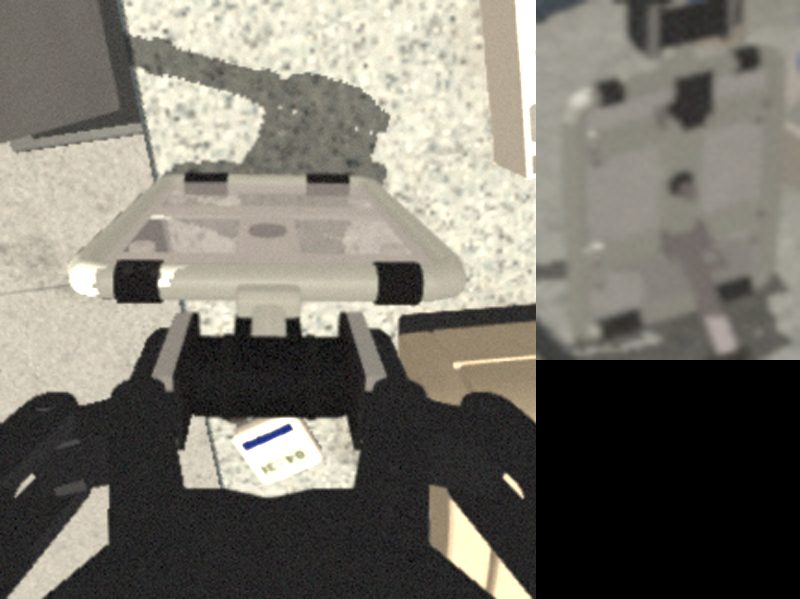

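```bash
python3 - <<'E'
from h import *
z=np.load("w6.npz");im,K,d,W=[z[k] for k in("im","K","d","W")]
f=lambda u,v:((u+.5)/1.85-.5+110,(v+.5)/1.85-.5+60)
# refine: dark mask centroids in patches
g=im.max(2)
def cen(u,v,w,h):
    u0,v0=f(u,v);u0,v0=int(u0),int(v0);p=g[v0-h:v0+h+1,u0-w:u0+w+1]<45
    ys,xs=np.nonzero(p);return (xs.min()+xs.max())/2+u0-w,(ys.min()+ys.max())/2+v0-h,len(ys),ys.max()-ys.min()+1
def uv(u,v): return [f(u,v)]
def tox(P): return [((p[:2]-rail)@sx).round(4).tolist() for p in P]
for n,u,v,h,w,hh in[("bl",206,183,.008,14,6),("br",328,183,.008,14,6),("tl",139,281,.188,16,13),("tr",399,283,.188,16,13)]:
    c=cen(u,v,w,hh);a1=plane(K,d,W,uv(u,v),h)[0];a2=plane(K,d,W,[c[:2]],h)[0]
    print(n,a1.round(4),((a1[:2]-rail)@sx).round(4),"refined",((a2[:2]-rail)@sx).round(4),c)
E
```

```text
bl [ 0.3956 -0.149   0.008 ] -0.0042 refined 0.0013 (np.float64(221.0), np.float64(154.5), 97, np.int64(6))
br [ 0.48   -0.1607  0.008 ] -0.0043 refined -0.0007 (np.float64(286.5), np.float64(156.0), 108, np.int64(5))
tl [ 0.393  -0.1451  0.188 ] -0.0007 refined -0.001 (np.float64(184.0), np.float64(212.0), 511, np.int64(23))
tr [ 0.4857 -0.1588  0.188 ] -0.0016 refined -0.0018 (np.float64(325.0), np.float64(213.0), 510, np.int64(23))
```

The wrist view shows the bottom rail bumpers at (206,183) and (328,183), and the top ones at (139,281) and (399,283). Measured top minus bottom is about +3.3 mm over 180 mm, roughly 1.1° short of plumb, and the grip position gives about 1.3°. I'll correct by 4.5 mm.

play_rows(slide=[[-0.002,0,0],[-0.0045,0,0],[-0.0045,0,0],[-0.0045,0,0]], turn=[[0,0,0],[0,0,0],[0,0,0],[0,0,0]])

```text
clock: 15.65
tool_pos: [0.4363, -0.1646, 0.2296]
tcp_rot: [2.367, 2.064, -0.0]
contact_force: [-3.1, 1.2, 5.7]
grip_width: 0.0431
```

```bash
python3 - <<'E'
from h import *
o=st();print((o["tool_pos"][:2]-rail)@sx)
im,K,d,W=cam("wrist");np.savez("w7",im=im,K=K,d=d,W=W)
t=cv2.resize(im[145:175,205:300],None,fx=6,fy=6,interpolation=cv2.INTER_CUBIC)
b=cv2.resize(im[190:235,150:360],None,fx=3,fy=3,interpolation=cv2.INTER_CUBIC)
s,_,_,_=cam("side");s=cv2.resize(s[160:270,245:330],None,fx=2.3,fy=2.3,interpolation=cv2.INTER_CUBIC)
C=np.zeros((580,640,3),np.uint8);C[:180,:570]=t;C[185:320,:630]=b;C[325:325+s.shape[0],:s.shape[1]]=s
save("w7",np.clip(C*1.4,0,255).astype(np.uint8))
z=np.load("w6.npz")["im"]
for n,i in(("old",z),("new",im)):
  for u in(221,286): print(n,i[148:170,u-5:u+6].mean((1,2)).round().astype(int).tolist())
E
```

```text
15.65 [ 0.4363 -0.1646  0.2296] [ 2.367  2.064 -0.   ] [-3.1  1.2  5.7] 0.0431
-0.01413467023960867
old [85, 75, 74, 72, 69, 48, 27, 19, 19, 25, 55, 76, 82, 82, 82, 83, 83, 92, 104, 110, 112, 108]
old [73, 73, 75, 73, 71, 56, 35, 21, 21, 22, 33, 67, 82, 82, 82, 83, 81, 86, 93, 96, 97, 98]
new [73, 61, 38, 23, 19, 21, 30, 66, 82, 85, 84, 84, 84, 86, 93, 97, 97, 102, 109, 114, 110, 108]
new [73, 70, 51, 30, 21, 22, 23, 40, 69, 83, 83, 83, 83, 84, 88, 95, 98, 98, 98, 97, 100, 105]
```

View pics/w7.png

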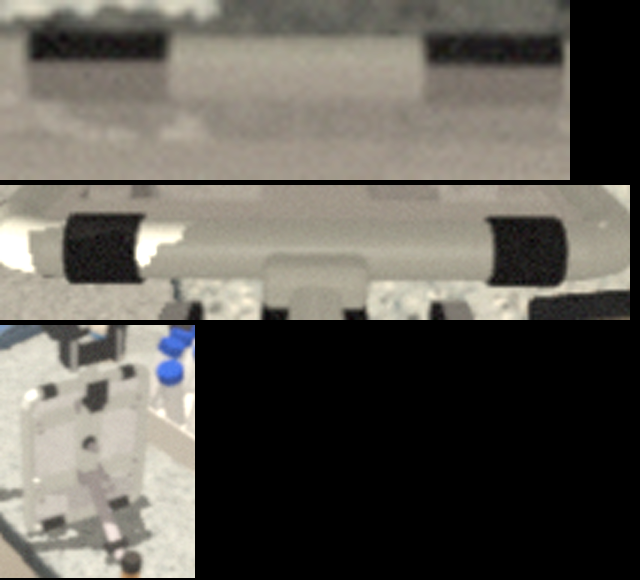

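```bash
python3 - <<'E'
from h import *
z=np.load("w7.npz");K,d,W=z["K"],z["d"],z["W"]
for n,q,h in(("b",[(221,155.4),(286.5,156)],.008),("t",[(184.7,211.2),(326,212)],.188)):
    P=plane(K,d,W,q,h);print(n,((P[:,:2]-rail)@sx).round(4))
    P=plane(K,d,W,np.array(q)+[0,1],h);print("  +1px",((P[:,:2]-rail)@sx).round(4))
st()
E
```

```text
b [-0.0044 -0.0052]
  +1px [-0.0057 -0.0065]
t [-0.0049 -0.0055]
  +1px [-0.0056 -0.0062]
15.75 [ 0.4363 -0.1646  0.2296] [ 2.367  2.064 -0.   ] [-3.8  0.1  4.8] 0.043
```

```bash
python3 -c "
from h import *
print(sign_off())"
```

```text
the job is handed in; nothing more can be done
None
```

The job is handed in at about 16 s of the 67 s allowed. The shield stands upright on its bottom rail with the leg open, and the gripper still holds the T-grip.

**What I did**
- **Catch:** the first press stopped about 5 mm down, so I pressed again with the tool tilted, right to the end of its travel. That press peaked at about 33 N on the tool. The side view then showed the leg sprung loose, at about 0.3 rad.
- **Leg:** I swung it over centre by its foot and let it go. The side view places the foot within a few pixels of where the 2.27 rad stop puts it.
- **Raising:** I lifted the shield by the T-grip in an arc about the bottom rail.

**Last checks**
- **Plumb:** the top rail sits about 0.4 mm off the line above the bottom rail, or about 0.1°. The grip position disagrees slightly, putting the shield 0.2–0.7° short of plumb; I left it there.
- **On the bench:** the gripper presses down with about 5 N, which should keep the rail seated. The leg carries no load: the shield is nowhere near the 11° lean.
- **Shield position:** it shifted about 7 mm while I worked the catch and leg. After raising, the rail measured about 4–5 mm from its last lying position; camera error could explain part of that. The rail stayed put during the final plumb correction.
- **Other things:** no move went near the beaker, the vials or the timer. I did not measure their positions again at the end.

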